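Long battery pack into the crowded pack bin

TASK

Take the one long battery pack out of the charger and lower it gently, bevelled end down, into the narrow gap in the row of short packs in the clear bin. The gap is too tight, so let the pack's bevelled foot ease the packs on either side apart as it goes down, all the way to the bin's floor. Leave it standing upright between those two, with both of them still standing in the bin.

Things in the scene. Friction and masses are not known exactly. Their poses are not given: they have to be found in the camera images.
- long_pack_center (a point): centre (half-way up) of the long grey battery pack: 40 (x) x 26 (y) x 150 mm tall (z up), 250 g, lowest 24 mm bevelled to 12 mm thick at the foot. Stands in any one of the black charger's 3 bays (the other two hold 95 mm packs): 80 mm apart along its y, pockets 20 mm deep, 1.5 mm clear, base 26 mm high. Lift straight up. Grip its top 45 mm across the 26 mm to stay above the packs in the bin
- bin: clear plastic bin, fixed; origin under its centre, on the table; x across, y along the row. Inside 64 (x) x 150 mm (y), walls 3 mm thick, 60 mm high, inner floor 3 mm above the table. Holds four 95 mm packs (tops 98 mm up), two on each side of the gap, with room to slide apart. The long pack's centre is 78 mm above the table when seated
- left_pack_center (a point): centre (half-way up) of the neighbour on the +y side of the gap: a short pack in the bin, grey, 40 (x) x 26 (y) x 95 mm tall, 160 g, flat foot, top 18 mm bevelled to 12 mm thick; loose, slides or leans aside at a few newtons; axes as the bin's, z up
- right_pack_center (a point): centre (half-way up) of the neighbour on the -y side of the gap (gap 18 to 20 mm, midway between the two centres): a short pack in the bin, grey, 40 (x) x 26 (y) x 95 mm tall, 160 g, flat foot, top 18 mm bevelled to 12 mm thick; loose, slides or leans aside at a few newtons; axes as the bin's, z up
Things that resemble listed ones, but are neither listed nor needed, are in the scene too. Leave any yellow look-alike of the part that bears right_pack_center alone.

How it is judged:
On the way:
1. the long pack is lifted clear of the charger (height (world z) of long_pack_center above 0.115 m), for 0.1 s.
At the end, for the whole second after the job is handed in: The long pack stands on the bin's floor (centre under 90 mm high, seated is 78), within 15 degrees of upright, between the two packs that flanked the gap and inside the bin, at rest; both of those still stand in the bin within 20 degrees of upright (height (world z) of long_pack_center below 0.09 m and angle between long_pack_center's own z axis and vertical below 0.26 rad and x of long_pack_center in the frame of bin between -0.033 and 0.033 m and y of long_pack_center in the frame of bin between -0.076 and 0.076 m and y of long_pack_center in the frame of left_pack_center below -0.01 m and y of long_pack_center in the frame of right_pack_center above 0.01 m and linear speed of long_pack below 0.03 m/s and angle between each of left_pack_center, right_pack_center's own z axis and vertical below 0.35 rad and height (world z) of each of left_pack_center, right_pack_center below 0.07 m and x of left_pack_center in the frame of bin between -0.033 and 0.033 m and y of left_pack_center in the frame of bin between -0.076 and 0.076 m and x of right_pack_center in the frame of bin between -0.033 and 0.033 m and y of right_pack_center in the frame of bin between -0.076 and 0.076 m); the robot touches nothing.
It fails at once if the pack is jammed hard against a neighbour (over 40 N) (contact force between long_pack and left_pack above 40 N or contact force between long_pack and right_pack above 40 N).
It fails at once if the pack is dropped into the bin rather than lowered (over 0.6 m/s there) (height (world z) of long_pack_center below 0.17 m and horizontal distance between long_pack_center and bin below 0.08 m and linear speed of long_pack above 0.6 m/s).
It also fails if it takes over 38 s, if anything falls off the work surface, if the arm or the gripper's body presses on something with over 40 N, if the wrist force passes 120 N, or if a joint passes its speed limit or range.

ROBOT

A 7-joint arm with a two-finger parallel gripper is mounted at the origin on the work surface. World frame = base frame: x ahead of the robot, y to its left, z up, the work surface at z = 0. Lengths are in m, angles in rad, forces in N, time in s.
With the tool pointing down it reaches from about 0.375 to 0.925 m from the base axis. Payload 3.1 kg.
Tool frame: the origin (TCP) lies midway between the tips of the shut fingers; the grasp point (between the pads) lies 19 mm behind it (ctrl.hold_point_z is the distance from the TCP to the grasp point, in m); x points along the fingers, y is the direction in which the jaws open and shut, and the axes are right-handed (so a half turn about x gives the same grasp; the last joint's range is limited). The gripper opens to 85 mm and grips with 20 to 120 N. Pads are 22 mm wide; open, the fingers measure 114 mm over their backs; the gripper's body (76 mm by 85 mm) begins 54 mm behind the grasp point. The pads swing forward as they close: fully open they stand 13 mm farther back than shut.
Start: joints at [-1.424, 0.383, 0.044, 1.598, -0.018, 1.161, -0.05], TCP at [0.158, 0.631, 0.231] pointing down, gripper open.
Joint ranges: [-2.61, 2.61], [-0.41, 2.15], [-1.48, 1.57], [0, 2.5], [-1.57, 4.71], [0.05, 1.97], [-2.85, 2.85]. Speed limits (rad/s): [2.79, 2.79, 3.14, 3.14, 3.14, 3.14, 3.14].

INTERFACE

Orientations are given as [roll, pitch, yaw] about the fixed x, y, z axes, in that order (R = Rz(yaw) Ry(pitch) Rx(roll)).
In Python, from plant import ctrl, imaging, job gives the robot as it stands.
- The arm moves only by the tool carry_out, never from a script. Its argument "deltas" is a list that holds one entry, the list of rows, each a list of 4 numbers: the shift along the tool's x, y, z in cm, then the turn about the tool's x in rad. In form: [[[x, y, z, twist], ...]]. A call has 1 to 12 rows; each row is the pose to reach, as a shift and turn from the pose measured when the call began, along the tool's axes at that moment; what a row does not reach only later rows make up. A row lasts 1/8 s, in which the tool goes at most 62.5 mm and 10.7 degrees, less where a joint would pass 70% of its speed; a pose out of reach is approached as far as the arm can. A call with a gripper value outside its range is refused whole. "fingers" is the closure, from -1 (fully open) to 1 (shut), set as the call begins (left out, the last holds). The fingers move at their own pace and stop on an object; "force" is the grip in N (left out, the last holds). Time passes only in rows, so rows that repeat a pose let the fingers close. It gives the time, the measured TCP pose, the force and the opening at its end, in the units of the state.
- ctrl.observe(): the state, without advancing time (a new reading comes with each control period).
- imaging.snapshot(name): name is "side" or "top" or "wrist"; returns a dict with "color" (400x640x3 uint8, red, green, blue), "depth" (400x640 float32, m along the optical axis (not along the pixel's ray), 0 where there is no reading), "vfov" (degrees; the focal length in pixels is half the picture's height over the tangent of half this angle, whatever the lens; pixels are square), "cx", "cy" (the principal point, pixels), "k1" (the pictures are not rectified: a ray, as slopes to the right and down, at radius r is drawn at 1 + k1 r^2 times it, then the intrinsics apply), "pose" (4x4, takes a point from camera to world coordinates); the wrist camera has in their place "hand_eye" (4x4, takes a point from camera to tool coordinates, whose origin is the TCP and whose axes are the tool frame's). Camera axes: x right, y up, looking along -z (the intrinsics and any distortion apply to the point x, -y, -z); pixel columns grow to the right and rows downward; lengths in m; the calibration is good to about 2 mm. A picture is of the moment at which its call begins: read the wrist's pose just before it.
- job.sign_off(): hands the job in, once; it reports no verdict.
Trained networks look in the newest picture that a camera, given by its name, has taken for a name from the list of things; names that differ only in an ending like _2 or _b are one class to them, and where a whole thing is asked for, a point or a joint stands for the part that bears it (a point fixed in the world has none). Each returns a list of dicts, best first, with "confidence" (0 to 1); they miss things now and then, are a little off and sometimes report something else, mostly with a low value. They report only what shows in the picture. A call takes as long as a camera call. They do not tell look-alikes from the thing itself.
- imaging.recognise(camera, name): "bbox" ([left, top, width, height] in pixels, round what is visible of it).
The state is a dict: "clock": time; "joint_positions": joint angles; "joint_vel": joint speeds; "joint_efforts": joint torques, N m; "position": TCP position; "ee_rot": TCP orientation; "force": force on the tool from outside, world axes, zero at the start; "ft_torque": the same for the moment, N m; "finger_gap": finger opening in m.
Only numpy, scipy, OpenCV 4.12 (cv2) and the standard library are available. Lean on these libraries where they do the work, as an engineer would, in place of code of your own. Each camera call takes 0.05 s, during which the arm holds its last target. There are 200 camera calls.

## Working session

There is one attempt and no reset: what is moved stays moved. The work goes in short steps, Python scripts to look and compute and a tool call to move; the robot and the scene stay as the last step left them, time stands still between calls to the robot, and variables do not carry over. Pictures are saved under pics/ and viewed, about 8 in all and at most 12, crops included, and the job is handed in when it is done.

Besides the shell and the picture viewer there is one more tool, called after ">>>" by a JSON object that holds its "op" and its "data", one argument or row to a line. carry_out: Moves the arm, as the interface text tells. Its arguments: {"type":"object","properties":{"deltas":{"type":"array","items":{"type":"array","items":{"type":"array","items":{"type":"number"}}}},"fingers":{"type":"number"},"force":{"type":"number"}},"required":["deltas"]}

```bash
mkdir -p pics
cat > h.py <<'E'
import numpy as np, cv2, pickle
from plant import ctrl, imaging, job
from scipy.spatial.transform import Rotation as R
def snap(n):
    s=ctrl.observe(); d=imaging.snapshot(n)
    if 'pose' not in d:
        T=np.eye(4);T[:3,:3]=R.from_euler('xyz',s['ee_rot']).as_matrix();T[:3,3]=s['position']
        d['pose']=T@np.array(d['hand_eye'])
    return d
def world(d):
    h,w=d['depth'].shape; f=h/2/np.tan(np.radians(d['vfov'])/2)
    K=np.array([[f,0,d['cx']],[0,f,d['cy']],[0,0,1.]])
    u,v=np.meshgrid(np.arange(w),np.arange(h))
    p=np.stack([u,v],-1).reshape(-1,1,2).astype(float)
    q=cv2.undistortPoints(p,K,np.array([d['k1'],0,0,0.])).reshape(h,w,2)
    z=d['depth'].astype(float)
    P=np.stack([q[...,0]*z,-q[...,1]*z,-z,np.ones_like(z)],-1)@np.array(d['pose']).T
    P=P[...,:3]; P[d['depth']==0]=np.nan
    return P
def save(d,name): cv2.imwrite(f'pics/{name}.png',d['color'][...,::-1])
E
python3 - <<'E'
from h import *
print(ctrl.observe())
for c in ['top','side','wrist']:
    d=snap(c); pickle.dump(d,open(f'{c}0.pkl','wb')); save(d,c+'0')
    print(c,np.round(d['pose'],3).tolist(),d['vfov'])
    for n in ['long_pack_center','bin','left_pack_center']:
        P=world(d)
        for r in imaging.recognise(c,n)[:8]:
            l,t,w,h=map(int,r['bbox']); print(n,round(r['confidence'],2),r['bbox'],np.round(P[min(399,t+h//2),min(639,l+w//2)],3))
a=[cv2.imread(f'pics/{c}0.png') for c in ['top','side']]
E
```

```text
{'clock': 0.0, 'joint_positions': array([-1.42379345,  0.38385269,  0.04379419,  1.59956343, -0.01790161,
        1.16119433, -0.04989768]), 'joint_vel': array([ 4.92239076e-04,  1.01228418e-05, -3.14789656e-04,  1.29125444e-04,
        7.48103453e-04,  1.44610732e-03, -1.20212968e-03]), 'joint_efforts': array([-7.48571783e-04, -4.33469939e+01,  1.02384456e+00, -2.49511886e+01,
        1.05093926e-02,  1.14760775e-02, -8.96036653e-06]), 'position': array([0.15729093, 0.62971634, 0.22987999]), 'ee_rot': array([-1.52304681,  1.56817029, -1.76773118]), 'force': array([-0.22822727,  0.26795257, -0.55273315]), 'ft_torque': array([ 0.00340297, -0.02312515, -0.00186901]), 'finger_gap': 0.08517532984058877}
top [[0.012, 0.996, -0.083, 0.429], [-1.0, 0.013, 0.008, 0.073], [0.009, 0.083, 0.996, 0.998], [0.0, 0.0, 0.0, 1.0]] 45.79504471792257
long_pack_center 0.56 [157.2, 184.9, 33.0, 29.4] [0.508 0.316 0.154]
bin 0.59 [379.1, 178.9, 93.0, 41.4] [ 0.529 -0.172  0.003]
left_pack_center 0.65 [406.0, 180.2, 18.1, 29.5] [ 0.528 -0.131  0.09 ]
side [[0.734, 0.317, -0.601, 0.101], [-0.679, 0.364, -0.638, -0.423], [0.017, 0.876, 0.482, 0.448], [0.0, 0.0, 0.0, 1.0]] 55.89018713321473
long_pack_center 0.66 [216.1, 133.6, 24.9, 59.7] [0.501 0.315 0.098]
left_pack_center 0.85 [372.9, 238.7, 31.3, 44.2] [ 0.507 -0.151  0.08 ]
wrist [[0.242, -0.929, -0.279, 0.085], [0.97, 0.232, 0.069, 0.648], [0.0, -0.287, 0.958, 0.375], [0.0, 0.0, 0.0, 1.0]] 70.31448380063901
```

View pics/top0.png

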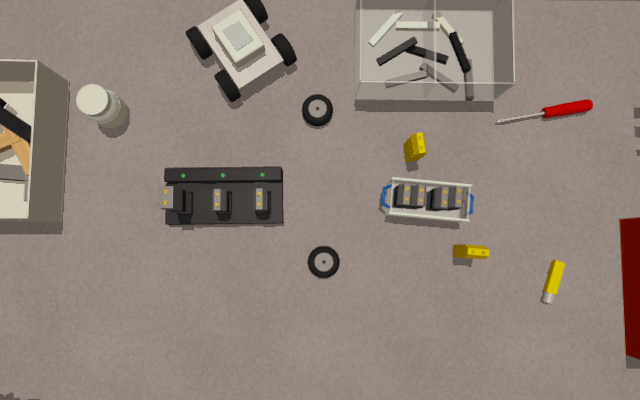

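View pics/side0.png

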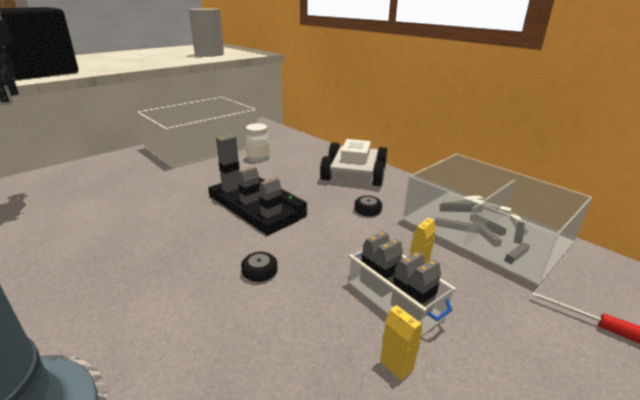

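The top view shows the charger at about (224,196). The tall pack is in its left bay at (172,198), and the two short packs are at (220,200) and (262,199). The bin is at (427,200) with four grey packs, and the gap is near column 431. The yellow look-alikes at (415,147) and (471,252) stand outside the bin. Next I measure from depth.

Run:
```python
from h import *
dt=pickle.load(open('top0.pkl','rb'));ds=pickle.load(open('side0.pkl','rb'))
for n,d in (('top',dt),('side',ds)):
    P=world(d)
    def reg(x0,x1,y0,y1,z0,z1):
        m=(P[...,0]>x0)&(P[...,0]<x1)&(P[...,1]>y0)&(P[...,1]<y1)&(P[...,2]>z0)&(P[...,2]<z1); return m
    def rect(m,l):
        q=P[m]
        if len(q)<5: print(n,l,len(q));return
        r=cv2.minAreaRect((q[:,:2]*1000).astype(np.float32)); print(n,l,len(q),np.round(r[0],1),np.round(r[1],1),round(r[2],1),'z',np.round(np.percentile(q[:,2],[5,50,95]),4))
    rect(reg(.4,.6,.25,.4,.13,.18),'longtop')
    rect(reg(.35,.7,.0,.4,.015,.034),'chargerbase')
    rect(reg(.35,.7,.0,.4,.09,.13),'ch short tops')
    m=reg(.45,.6,-.25,-.05,.088,.11); 
    k,lab=cv2.connectedComponents(m.astype(np.uint8))
    for i in range(1,k): rect(lab==i,'bintop%d'%i)
    rect(reg(.45,.6,-.27,-.02,.052,.066),'binrim')
    print(n,'table z',np.nanmedian(P[reg(.3,.7,-.4,.4,-.02,.012)][:,2]))
c=dt['color'][165:235,150:290]; c2=dt['color'][165:235,365:505]
o=np.hstack([cv2.resize(a,None,fx=2.85,fy=2.85*1.0,interpolation=2) for a in(c,c2)])
cv2.imwrite('pics/crop0.png',o[...,::-1])
```

```text
top longtop 415 [510.2 327.5] [39.5 26.2] 1.7 z [0.1368 0.1559 0.1584]
top chargerbase 4538 [522.6 195.4] [339.5 350.4] 3.7 z [0.0222 0.0262 0.0293]
top ch short tops 618 [512.7 249.7] [ 40.3 184.3] 1.4 z [0.0913 0.1007 0.1224]
top bintop1 217 [ 528.1 -112. ] [21.4 40. ] 85.5 z [0.0896 0.0978 0.1006]
top bintop2 214 [ 526.4 -138.9] [21.7 40.1] 85.4 z [0.0892 0.0976 0.1004]
top bintop3 216 [ 523.2 -183.7] [19.5 40.7] 85.6 z [0.0902 0.0973 0.1004]
top bintop4 219 [ 524.4 -210.7] [21.  39.7] 86.6 z [0.0895 0.0975 0.101 ]
top binrim 751 [ 522.6 -167.2] [161.5  74.4] 85.2 z [0.0541 0.0611 0.0647]
top table z 0.0004114944883306104
side longtop 283 [508.7 327.1] [40.8 28.4] 1.4 z [0.1316 0.1467 0.1564]
side chargerbase 2494 [521.1 194. ] [340.8 355.1] 3.6 z [0.0171 0.0254 0.0301]
side ch short tops 614 [512.  250.1] [ 43.  186.9] 1.5 z [0.091  0.1006 0.1258]
side bintop1 501 [ 525.8 -128.6] [47.2 42.5] 84.9 z [0.0891 0.0962 0.0987]
side bintop2 287 [ 520.2 -186.3] [17.9 41.6] 81.9 z [0.0888 0.0965 0.0988]
side bintop3 311 [ 522. -214.] [18.4 42.5] 82.3 z [0.0887 0.0965 0.0986]
side binrim 1373 [ 520.9 -167.9] [159.5  77.2] 84.7 z [0.0527 0.0593 0.0645]
side table z -0.00038225430388005854
```

View pics/crop0.png

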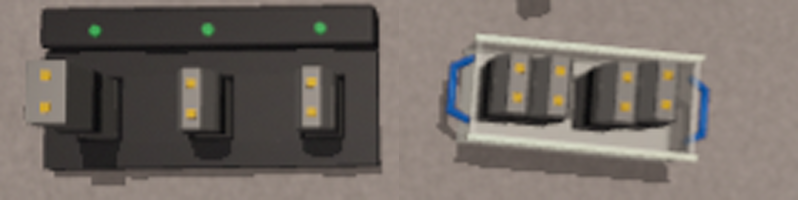

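```bash
cat >> h.py <<'E'
def plan(goal,yaw):
    """cm in tool axes, twist (rad) to bring tool y onto world dir yaw+90deg (mod 180)"""
    s=ctrl.observe(); M=R.from_euler('xyz',s['ee_rot']).as_matrix()
    d=M.T@(np.array(goal)-s['position'])*100
    y=np.array([-np.sin(yaw),np.cos(yaw),0]); l=M.T@y
    t=np.arctan2(l[2],l[1]); t=(t+np.pi/2)%np.pi-np.pi/2
    print('t',round(s['clock'],2),'pos',np.round(s['position'],4),'down',np.round(M[:,0],4),'y',np.round(M[:,1],3),'F',np.round(s['force'],1),'gap',round(s['finger_gap'],4),'q7',round(s['joint_positions'][6],2))
    print('delta cm',np.round(d,2),'twist',round(t,3))
E
python3 -c "
from h import *
plan([.5095,.3273,.23],np.radians(1.6))"
```

```text
t 0.6 pos [0.1575 0.6306 0.2313] down [ 0.  0. -1.] y [0.242 0.97  0.   ] F [-1.  -0.6  0. ] gap 0.0853 q7 -0.05
delta cm [  0.13 -20.9   41.5 ] twist -0.273
```

>>> {"op": "carry_out", "data": {
  "deltas": [
    [[0,-1.0,2.0,-0.013],[0.0,-3.0,6.0,-0.04],[0,-5.2,10.4,-0.07],[0,-7.5,15.0,-0.1],[0,-10,20,-0.13],[0,-12.5,25,-0.165],[0,-15,30,-0.2],[0,-17.5,35,-0.23],[0,-19.6,39,-0.255],[0,-20.5,40.8,-0.268],[0.1,-20.9,41.5,-0.273],[0.1,-20.9,41.5,-0.273]]
  ],
  "fingers": -1,
  "force": 60
}}

```text
clock: 2.1
position: [0.5092, 0.3275, 0.2301]
ee_rot: [2.772, 1.57, 2.8]
force: [0.3, 0.8, 0.2]
finger_gap: 0.0852
```

```bash
python3 -c "
from h import *
plan([.5095,.3273,.113],np.radians(1.6))
d=snap('wrist');save(d,'w1');P=world(d);z=P[...,2]
m=(np.abs(P[...,0]-.51)<.05)&(np.abs(P[...,1]-.327)<.05)&(z>.14)&(z<.175);q=P[m]
print(len(q),cv2.minAreaRect((q[:,:2]*1000).astype(np.float32)) if len(q) else '',np.median(q[:,2]))"
```

```text
t 2.1 pos [0.5092 0.3275 0.2301] down [-6.e-04  2.e-04 -1.e+00] y [-0.028  1.     0.   ] F [0.3 0.8 0.2] gap 0.0852 q7 1.02
delta cm [11.71 -0.03  0.04] twist 0.0
1583 ((507.8324279785156, 328.7928771972656), (39.21486282348633, 25.71904945373535), 1.9128237962722778) 0.15699874476240172
```

>>> {"op": "carry_out", "data": {
  "deltas": [
    [[1,0,0,0],[3,0,0,0],[5,0.02,0,0],[7,0.03,0,0],[9,0.03,0,0],[10.8,0.03,0,0],[11.6,0.03,0,0],[11.7,0.03,0,0],[11.7,0.03,0,0]]
  ]
}}

```text
clock: 3.28
position: [0.509, 0.3291, 0.1138]
ee_rot: [1.397, 1.569, 1.427]
force: [0.6, -0.4, 0.5]
finger_gap: 0.0856
```

>>> {"op": "carry_out", "data": {
  "deltas": [
    [[0,0,0,0],[0,0,0,0],[0,0,0,0],[0,0,0,0],[0,0,0,0],[0,0,0,0],[0,0,0,0],[0,0,0,0]]
  ],
  "fingers": 1,
  "force": 60
}}

```text
clock: 4.28
position: [0.5093, 0.3293, 0.1142]
ee_rot: [1.08, 1.569, 1.109]
force: [-0.8, -0.1, 3.4]
finger_gap: 0.0253
```

>>> {"op": "carry_out", "data": {
  "deltas": [
    [[-0.4,0,0,0],[-1.2,0,0,0],[-2.4,0,0,0],[-4,0,0,0],[-6,0,0,0],[-8.5,0,0,0],[-11,0,0,0],[-13,0,0,0],[-14,0,0,0],[-14,0,0,0]]
  ]
}}

```text
clock: 5.52
position: [0.5098, 0.3293, 0.2556]
ee_rot: [0.853, 1.566, 0.882]
force: [0.1, 0.1, -3.0]
finger_gap: 0.0253
```

```bash
python3 -c "
from h import *
plan([.525,-.161,.254],np.radians(-4.6))"
```

```text
t 5.53 pos [0.5098 0.3293 0.2556] down [ 0.0028  0.0034 -1.    ] y [-0.029  1.     0.003] F [ 0.1  0.1 -3. ] gap 0.0253 q7 1.02
delta cm [  0.   -49.05   0.08] twist 0.11
```

>>> {"op": "carry_out", "data": {
  "deltas": [
    [[0,-1,0,0],[0,-3.5,0,0],[0,-8,0,0.01],[0,-13,0,0.03],[0,-18.5,0,0.04],[0,-24,0,0.05],[0,-29.5,0,0.07],[0,-35,0,0.08],[0,-40,0,0.09],[0,-44.5,0,0.1],[0,-47.5,0,0.11],[0,-48.6,0.05,0.11]]
  ]
}}

```text
clock: 7.02
position: [0.5222, -0.161, 0.2536]
ee_rot: [1.188, 1.568, 1.101]
force: [0.4, 0.7, -2.8]
finger_gap: 0.0252
```

>>> {"op": "carry_out", "data": {
  "deltas": [
    [[0,-0.4,0,0],[0,-0.4,0,0],[0,-0.4,0,0]]
  ]
}}

```text
clock: 7.4
position: [0.522, -0.1632, 0.2534]
ee_rot: [1.375, 1.567, 1.29]
force: [-0.7, 0.2, -3.2]
finger_gap: 0.0252
```

Run:
```python
from h import *
plan([.525,-.161,.254],np.radians(-4.6))
for n in ('top','side','wrist'):
    d=snap(n);save(d,n+'2');P=world(d);x,y,z=np.moveaxis(P,-1,0)
    m=(abs(x-.525)<.06)&(abs(y+.161)<.08)&(z>.088)&(z<.108)
    k,lab,st,_=cv2.connectedComponentsWithStats(m.astype(np.uint8))
    for i in range(1,k):
        if st[i,4]>40:
            q=P[lab==i];print(n,'short',st[i,4],[np.round(a,1) for a in cv2.minAreaRect((q[:,:2]*1000).astype(np.float32))])
    for a,b in ((.15,.16),(.16,.17),(.17,.18),(.18,.2),(.2,.22),(.22,.24)):
        m=(abs(x-.525)<.06)&(abs(y+.161)<.04)&(z>a)&(z<b);q=P[m]
        if len(q)>10: print(n,a,len(q),'x',np.round(np.percentile(q[:,0],[3,97]),4),'y',np.round(np.percentile(q[:,1],[3,97]),4))
a=cv2.imread('pics/side2.png');b=cv2.imread('pics/wrist2.png')
cv2.imwrite('pics/c2.png',np.hstack([cv2.resize(a[100:340,280:520],(400,400)),cv2.resize(b,(400,250))[:,:] if 0 else cv2.copyMakeBorder(cv2.resize(b,(400,250)),0,150,0,0,0)]))
```

```text
t 7.4 pos [ 0.522  -0.1632  0.2534] down [ 0.001   0.0035 -1.    ] y [0.085 0.996 0.004] F [-0.7  0.2 -3.2] gap 0.0252 q7 1.82
delta cm [-0.06  0.25  0.28] twist -0.005
top short 216 [array([ 528.2, -111.6]), array([21.3, 40.3]), np.float64(84.7)]
top short 217 [array([ 526.5, -138.4]), array([20.7, 39.5]), np.float64(82.1)]
top short 51 [array([ 508.3, -209.1]), array([10.2, 22.3]), np.float64(11.1)]
top 0.17 36 x [0.5036 0.5315] y [-0.1707 -0.1489]
top 0.18 62 x [0.5034 0.5282] y [-0.1699 -0.1485]
top 0.2 51 x [0.5032 0.5239] y [-0.1675 -0.1481]
top 0.22 63 x [0.5029 0.5211] y [-0.1722 -0.1479]
side short 505 [array([ 525.7, -128.1]), array([46.7, 42. ]), np.float64(86.9)]
side short 284 [array([ 519.9, -186.4]), array([18.3, 41.6]), np.float64(83.0)]
side short 313 [array([ 521.6, -213.7]), array([17.9, 42.2]), np.float64(83.3)]
side 0.15 117 x [0.502  0.5377] y [-0.1739 -0.154 ]
side 0.16 146 x [0.5011 0.538 ] y [-0.1768 -0.1519]
side 0.17 179 x [0.5016 0.5375] y [-0.1774 -0.1513]
side 0.18 371 x [0.5016 0.5371] y [-0.1775 -0.1518]
side 0.2 396 x [0.5012 0.5379] y [-0.1777 -0.1512]
side 0.22 431 x [0.5015 0.5379] y [-0.1778 -0.1508]
wrist short 687 [array([ 525.6, -112.8]), array([20.9, 40.4]), np.float64(85.1)]
wrist short 510 [array([ 520.2, -185. ]), array([20. , 40.6]), np.float64(83.1)]
wrist short 549 [array([ 524.1, -140.3]), array([20.9, 40.4]), np.float64(85.2)]
wrist short 648 [array([ 522. , -211.4]), array([20.7, 40.3]), np.float64(84.2)]
wrist 0.15 48 x [0.501  0.5027] y [-0.1695 -0.1538]
wrist 0.16 80 x [0.5008 0.5028] y [-0.1725 -0.1509]
wrist 0.17 91 x [0.5008 0.5031] y [-0.1736 -0.1498]
wrist 0.18 221 x [0.5008 0.5029] y [-0.1737 -0.15  ]
wrist 0.2 286 x [0.5005 0.5029] y [-0.1738 -0.1498]
wrist 0.22 445 x [0.5003 0.5027] y [-0.1744 -0.1495]
```

View pics/c2.png

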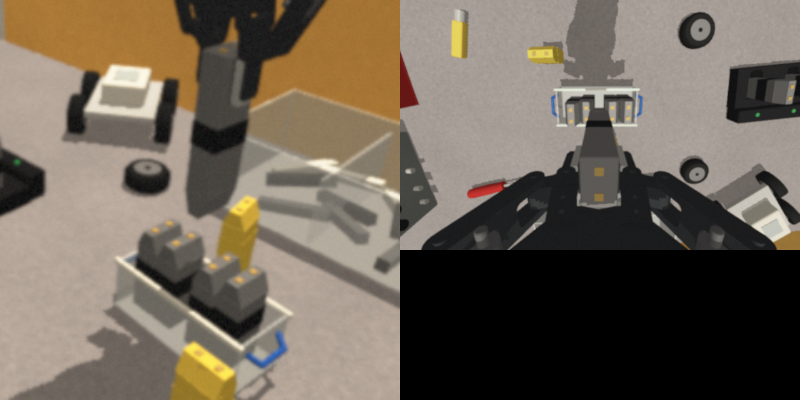

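>>> {"op": "carry_out", "data": {
  "deltas": [
    [[0.5,0.05,0.1,0],[1.5,0.05,0.2,0],[2.7,0.05,0.2,0],[3.6,0.05,0.2,0],[4.2,0.05,0.2,0],[4.6,0.05,0.2,0],[4.6,0.05,0.2,0]]
  ]
}}

```text
clock: 8.43
position: [0.5241, -0.1633, 0.2074]
ee_rot: [1.391, 1.568, 1.306]
force: [-0.5, 0.1, -2.7]
finger_gap: 0.0255
```

>>> {"op": "carry_out", "data": {
  "deltas": [
    [[0.3,0,0,0],[0.7,0,0,0],[1.1,0,0,0],[1.5,0,0,0],[1.9,0,0,0],[2.2,0,0,0],[2.4,0,0,0]]
  ]
}}

```text
clock: 9.3
position: [0.5241, -0.1632, 0.1831]
ee_rot: [1.461, 1.568, 1.376]
force: [-0.8, 0.5, -3.7]
finger_gap: 0.0256
```

Run:
```python
from h import *
plan([.5235,-.1625,.111],np.radians(-4.8))
for n in ('side','wrist'):
    d=snap(n);save(d,n+'3');P=world(d);x,y,z=np.moveaxis(P,-1,0)
    m=(abs(x-.525)<.06)&(abs(y+.161)<.08)&(z>.088)&(z<.102)
    k,lab,st,_=cv2.connectedComponentsWithStats(m.astype(np.uint8))
    for i in range(1,k):
        if st[i,4]>40:
            q=P[lab==i];print(n,'short',st[i,4],[np.round(a,1) for a in cv2.minAreaRect((q[:,:2]*1000).astype(np.float32))])
    m=(abs(x-.525)<.06)&(abs(y+.161)<.04)&(z>.12)&(z<.15);q=P[m]
    print(n,len(q),'x',np.round(np.percentile(q[:,0],[3,97]),4),'y',np.round(np.percentile(q[:,1],[3,97]),4))
a=cv2.imread('pics/side3.png');b=cv2.imread('pics/wrist3.png')
cv2.imwrite('pics/c3.png',np.hstack([cv2.resize(a[180:340,330:490],(400,400)),cv2.resize(b[60:260,220:420],(400,400))]))
```

```text
t 9.3 pos [ 0.5241 -0.1632  0.1831] down [ 6.0e-04  2.9e-03 -1.0e+00] y [0.085 0.996 0.003] F [-0.8  0.5 -3.7] gap 0.0256 q7 1.87
delta cm [ 7.21  0.04 -0.06] twist -0.002
side short 773 [array([ 523.2, -150.5]), array([90. , 42.3]), np.float64(84.9)]
side short 307 [array([ 521.8, -214.4]), array([18.5, 42.4]), np.float64(80.7)]
side 485 x [0.5034 0.5401] y [-0.1776 -0.1509]
wrist short 1094 [array([ 525.2, -112.7]), array([20.9, 39.7]), np.float64(85.8)]
wrist short 1712 [array([ 521.8, -162.3]), array([65.8, 39.9]), np.float64(85.2)]
wrist short 1026 [array([ 521.5, -211.6]), array([20.2, 39.5]), np.float64(85.1)]
wrist 410 x [0.5023 0.5046] y [-0.1735 -0.1495]
```

View pics/c3.png

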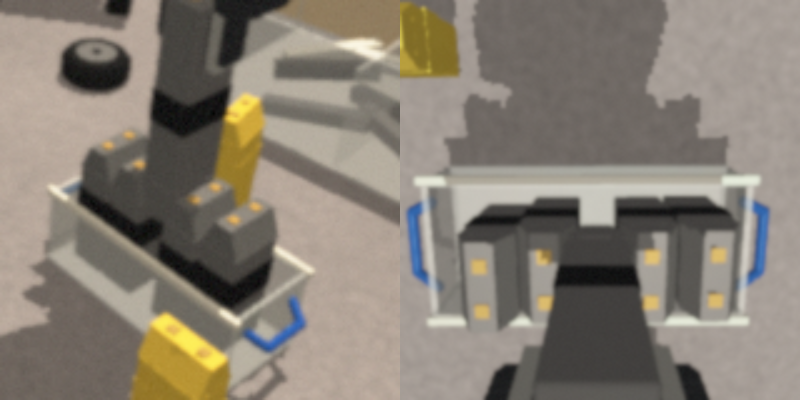

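The foot is entering the gap, centred to within about 1 mm, and there is no contact force yet. I continue slowly.

>>> {"op": "carry_out", "data": {
  "deltas": [
    [[0.2,0.04,0,0],[0.4,0.05,0,0],[0.6,0.05,0,0],[0.8,0.05,0,0],[1.0,0.05,0,0],[1.2,0.05,0,0],[1.4,0.05,0,0],[1.4,0.05,0,0]]
  ]
}}

```text
clock: 10.4
position: [0.524, -0.1627, 0.1689]
ee_rot: [1.522, 1.568, 1.437]
force: [-0.5, -0.1, -2.9]
finger_gap: 0.0252
```

>>> {"op": "carry_out", "data": {
  "deltas": [
    [[0.2,0,0,0],[0.4,0,0,0],[0.6,0,0,0],[0.8,0,0,0],[1.0,0,0,0],[1.0,0,0,0]]
  ]
}}

```text
clock: 11.15
position: [0.5238, -0.1626, 0.1586]
ee_rot: [1.697, 1.568, 1.612]
force: [0.2, 0.3, -3.6]
finger_gap: 0.0253
```

>>> {"op": "carry_out", "data": {
  "deltas": [
    [[0.2,0,0,0],[0.45,0,0,0],[0.7,0,0,0],[0.95,0,0,0],[1.2,0,0,0],[1.45,0,0,0],[1.7,0,0,0],[1.9,0,0,0],[2.0,0,0,0]]
  ]
}}

```text
clock: 12.28
position: [0.5238, -0.1625, 0.1385]
ee_rot: [1.724, 1.568, 1.639]
force: [0.3, -0.1, -1.0]
finger_gap: 0.0255
```

Run:
```python
from h import *
plan([.5235,-.1625,.111],np.radians(-4.8))
d=snap('side');save(d,'side4');e=snap('wrist');save(e,'wrist4')
a=cv2.imread('pics/side4.png');b=cv2.imread('pics/wrist4.png')
cv2.imwrite('pics/c4.png',np.hstack([cv2.resize(a[180:340,330:490],(400,400)),cv2.resize(b[60:260,220:420],(400,400))]))
```

```text
t 12.28 pos [ 0.5238 -0.1625  0.1385] down [-2.0e-04  2.8e-03 -1.0e+00] y [0.085 0.996 0.003] F [ 0.3 -0.1 -1. ] gap 0.0255 q7 1.9
delta cm [ 2.75 -0.01 -0.03] twist -0.002
```

View pics/c4.png

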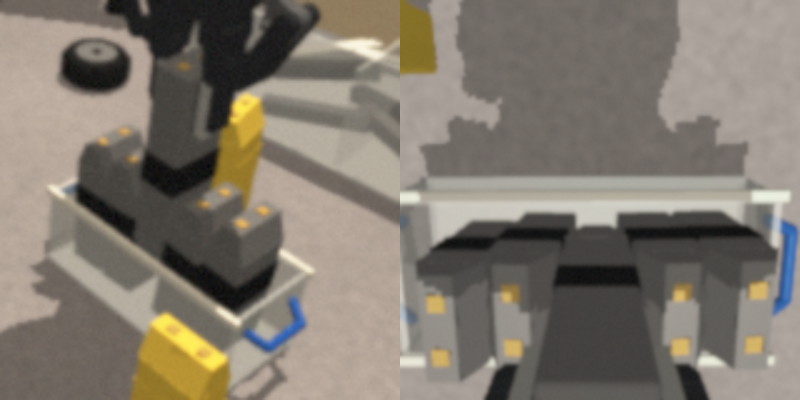

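The pack is going down upright between the neighbours, which have moved aside and are still standing. I continue to the floor.

>>> {"op": "carry_out", "data": {
  "deltas": [
    [[0.2,0,0,0],[0.45,0,0,0],[0.7,0,0,0],[0.95,0,0,0],[1.2,0,0,0],[1.45,0,0,0],[1.7,0,0,0],[1.9,0,0,0],[2.1,0,0,0],[2.1,0,0,0]]
  ]
}}

```text
clock: 13.62
position: [0.5237, -0.1624, 0.1171]
ee_rot: [1.778, 1.568, 1.692]
force: [0.4, -0.0, -3.1]
finger_gap: 0.0252
```

>>> {"op": "carry_out", "data": {
  "deltas": [
    [[0.1,0,0,0],[0.2,0,0,0],[0.3,0,0,0],[0.4,0,0,0],[0.5,0,0,0],[0.55,0,0,0],[0.55,0,0,0]]
  ]
}}

```text
clock: 14.5
position: [0.5239, -0.1624, 0.1116]
ee_rot: [1.665, 1.568, 1.58]
force: [1.2, -0.5, 0.4]
finger_gap: 0.0257
```

>>> {"op": "carry_out", "data": {
  "deltas": [
    [[0.05,0,0,0],[0.1,0,0,0],[0.1,0,0,0]]
  ]
}}

```text
clock: 14.88
position: [0.524, -0.1625, 0.1111]
ee_rot: [1.602, 1.568, 1.517]
force: [-1.9, 1.0, 5.8]
finger_gap: 0.0253
```

>>> {"op": "carry_out", "data": {
  "deltas": [
    [[0,0,0,0],[0,0,0,0],[0,0,0,0],[0,0,0,0]]
  ],
  "fingers": -0.1
}}

```text
clock: 15.38
position: [0.5239, -0.1624, 0.111]
ee_rot: [1.684, 1.568, 1.598]
force: [-0.5, -0.4, -0.0]
finger_gap: 0.047
```

>>> {"op": "carry_out", "data": {
  "deltas": [
    [[-0.3,0,0,0],[-1,0,0,0],[-2.5,0,0,0],[-4.5,0,0,0],[-7,0,0,0],[-10,0,0,0],[-13,0,0,0],[-15,0,0,0],[-15,0,0,0]]
  ]
}}

```text
clock: 16.5
position: [0.5255, -0.1636, 0.2639]
ee_rot: [0.489, 1.564, 0.403]
force: [-0.2, -0.1, 0.4]
finger_gap: 0.047
```

Run:
```python
from h import *
plan([.5235,-.1625,.111],np.radians(-4.8))
for n in ('side','wrist'):
    d=snap(n);save(d,n+'5');P=world(d);x,y,z=np.moveaxis(P,-1,0)
    for a,b in ((.088,.102),(.14,.165)):
      m=(abs(x-.525)<.06)&(abs(y+.161)<.08)&(z>a)&(z<b)
      k,lab,st,_=cv2.connectedComponentsWithStats(m.astype(np.uint8))
      for i in range(1,k):
        if st[i,4]>40:
            q=P[lab==i];print(n,a,st[i,4],[np.round(c,1) for c in cv2.minAreaRect((q[:,:2]*1000).astype(np.float32))],np.round(np.percentile(q[:,2],[50,95]),4))
a=cv2.imread('pics/side5.png');b=cv2.imread('pics/wrist5.png')
cv2.imwrite('pics/c5.png',np.hstack([cv2.resize(a[160:340,320:500],(400,400)),cv2.resize(b[60:300,200:440],(400,400))]))
```

```text
t 16.5 pos [ 0.5255 -0.1636  0.2639] down [ 0.0058  0.0025 -1.    ] y [0.086 0.996 0.003] F [-0.2 -0.1  0.4] gap 0.047 q7 1.81
delta cm [15.29  0.05 -0.29] twist -0.002
side 0.088 623 [array([ 524.4, -137.2]), array([79. , 42.5]), np.float64(84.0)] [0.0958 0.1003]
side 0.088 302 [array([ 519.3, -195.2]), array([18.1, 43.3]), np.float64(82.5)] [0.0971 0.0994]
side 0.088 323 [array([ 521. , -221.1]), array([20.4, 41.6]), np.float64(84.1)] [0.0969 0.0994]
side 0.14 434 [array([ 523.6, -164. ]), array([26.9, 41.5]), np.float64(82.9)] [0.1521 0.1536]
wrist 0.088 681 [array([ 526.2, -106.8]), array([22.1, 40.6]), np.float64(84.4)] [0.0993 0.1011]
wrist 0.088 677 [array([ 519.9, -192.7]), array([22.4, 40.5]), np.float64(85.4)] [0.0991 0.101 ]
wrist 0.088 62 [array([ 503.7, -161.1]), array([25.6,  1.7]), np.float64(86.1)] [0.095  0.1016]
wrist 0.088 681 [array([ 524.6, -132.6]), array([22.1, 40.5]), np.float64(84.8)] [0.0992 0.1012]
wrist 0.088 634 [array([ 521.5, -218.8]), array([20.5, 40.3]), np.float64(85.4)] [0.0991 0.101 ]
wrist 0.14 1241 [array([ 523.2, -162.6]), array([25.8, 40.1]), np.float64(84.3)] [0.1541 0.1554]
```

View pics/c5.png

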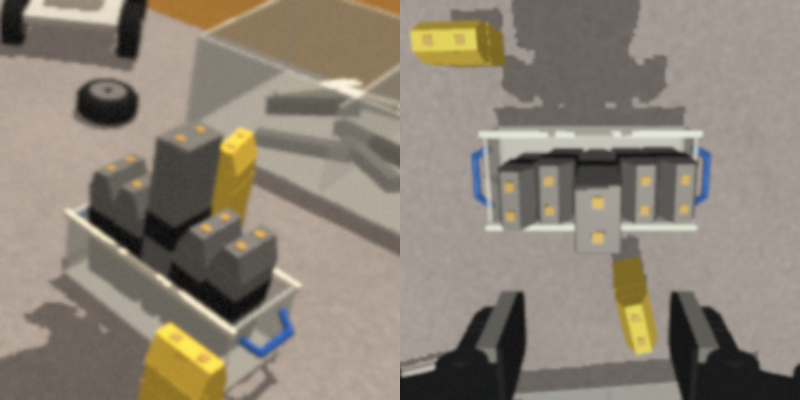

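The long pack stands seated, with its top at about 0.153 m, and all the packs are upright. The gripper is clear.

```bash
python3 -c "
from plant import job
print(job.sign_off())"
```

```text
the job is handed in; nothing more can be done
None
```

I took the long pack from the charger's +y bay, lowered it bevel-down into the gap until it reached the bin floor, then released it and withdrew. I handed the job in at about 16.6 s on the robot's clock; the sign-off gives no verdict.

**Last checks**
- **Seating:** the long pack's top measured 0.152–0.155 m across the two cameras, against 0.153 m when seated. It stands upright between its two neighbours.
- **Neighbours:** they moved apart to about 60 mm between centres. Both are upright in the bin with their tops at about 0.097–0.101 m.
- **Forces:** the highest wrist reading after any move was about 6 N, when the pack met the floor. I only read force at the end of each move and had no direct reading of the contact between packs.
- **Camera agreement:** the cameras differed by about 1–3 mm on positions, within what the task could tolerate. No check failed.

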